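# Knock a stuck shortbread up out of its mould

## Robot

A 6-joint arm with a two-finger parallel gripper is mounted at the origin on a cart in front of the work surface, level with it; the furniture and walls round the work are solid. World frame = base frame: x ahead of the robot, y to its left, z up, the work surface at z = 0. Lengths are in m, angles in rad, forces in N, time in s.
With the tool pointing down it reaches from about 0.275 to 0.85 m from the base axis. Payload 19 kg.
Tool frame: the origin (TCP) lies on the centre line of the jaws, within the pads' length; the fingertips stand 8 mm ahead of it and the grasp point (between the pads) lies 11 mm behind it; z points along the fingers, y is the line along which they close (so a half turn about z gives the same grasp; the last joint's range is limited). The gripper opens to 85 mm and grips with 20 to 120 N. Pads are 22 mm wide; open, the fingers measure 114 mm over their backs; the gripper's body (76 mm by 85 mm) begins 54 mm behind the grasp point. The pads swing forward as they close: fully open they stand 13 mm farther back than shut.
Start: joints at [-0.134, 0.15, 1.437, -0, 1.554, -0.134], TCP at [0.575, -0, 0.239] pointing down, gripper open.
Joint ranges: [-2.8, 2.8], [-0.68, 2.1], [0.12, 2.68], [-1.39, 4.53], [0.16, 2.79], [-2.81, 2.81]. Speed limits (rad/s): [1.89, 1.89, 2.22, 3.01, 3.01, 3.01].

## Interface

Orientations are given as a unit quaternion [w, x, y, z].
In Python, from station import env, read_camera gives the robot as it stands.
- The arm moves only by the tool jog_arm, never from a script. Its argument "rows" is a list of rows, each a list of 5 numbers: the shift along the tool's x, y, z in m, then the turn about the tool's z in degrees, then the opening in per cent of the stroke, from 0 (shut) to 100 (fully open). A call has exactly 10 rows; each row shifts and turns the commanded pose from where the row before left it, along the tool's axes as they then stand; what a row does not reach is not made up. A row lasts 1/12 s, in which the tool goes at most 41.7 mm and 7.16 degrees, less where a joint would pass 70% of its speed; a pose out of reach is approached as far as the arm can. A call with a gripper value outside its range is refused whole. The fingers move at their own pace and stop on an object; "newtons" is the grip in N (left out, the last holds). Time passes only in rows, so rows that do not move let the fingers close, or fill a call up. It gives the time, the measured TCP pose, the force, the opening and the grip force at its end, in the units of the state.
- env.get_obs(): the state, without advancing time (a new reading comes with each control period).
- read_camera(name): name is "scene" or "side" or "wrist"; returns a dict with "pixels" (400x640x3 uint8, red, green, blue), "intrinsics" (3x3 intrinsics, pixels), "R" (3x3) and "t" (3): a world point X has camera coordinates R X + t. Camera axes: x right, y down, z forward; pixel columns grow to the right and rows downward; lengths in m; the calibration is good to about 2 mm. A picture is of the moment at which its call begins. There is no depth.
- env.finish_job(): hands the job in; it is judged then, once.
The state is a dict: "time": time; "joint_pos": joint angles; "joint_velocities": joint speeds; "joint_torque": joint torques, N m; "tcp_pos": TCP position; "tool_rot": TCP orientation; "ft_force": force on the tool from outside, world axes, zero at the start; "moment": the same for the moment, N m; "width": finger opening in m; "gripper_force": force on a finger pad.
Only numpy, scipy, OpenCV 4.12 (cv2) and the standard library are available. Lean on these libraries where they do the work, as an engineer would, in place of code of your own. Each camera call takes 0.05 s, during which the arm holds its last target. There are 200 camera calls.

## Task

A round shortbread is stuck in the pocket of the mould stand. With the C-shaped knockout tool, feel gently for the hidden hole in the underside of the mould and push the rod up through it until the shortbread stands about 2 cm above the rim, still lying level on its loose bottom; then draw the tool out and stand it upright on the counter, clear of the stand. Never press hard with the tool, do not touch the shortbread itself, and leave the other things where they are.

Things in the scene. Friction and masses are not known exactly. Their poses are not given: they have to be found in the camera images.
- stand: Wooden mould stand fixed to the counter: a bridge 146 mm wide (y), 92 deep (x), 142 high, on two side legs with low feet. Between the legs it is open in front and behind: 104 mm wide, 97 mm high. Origin at counter height right under the pocket's middle; x axis points away from the robot through the open bridge (the tool enters from the front, along +x), y left, z up.
- plate_under (a point): Underside of the fixed steel plate (8 mm thick, held by two dark rails that reach 2.5 mm lower) under the pocket's middle, 100 mm up. Its 15 mm through hole is NOT here: it was clamped with play, so along stand x the hole is in the middle, along stand y it lies anywhere from -10 to +10 mm, different each time, unmeasured. The loose bottom lies on this plate.
- mould_rim (a point): Centre of the pocket's mouth, at the top of the mould board, 142 mm above the counter. The pocket is round, 64 mm in diameter; z axis up.
- loose_bottom (a joint): How far (m) the aluminium loose bottom (disc, 61 mm diameter, 5 mm thick, in the pocket under the shortbread) has been pushed up: 0 at the start (underside 108 mm above the counter), upper stop 0.028. Stuck: takes about 10 N to move, stays where it is left. It can only be pushed from below through the hole.
- shortbread: Hard round shortbread, 58 mm diameter, 27 mm thick, 0.12 kg, lying on the loose bottom in the pocket, its top 2 mm below the rim at the start. Origin at the centre of its underside, z up.
- knockout_grip (a point): Centre of the wooden grip (36 mm in x, 22 in y, 46 high; take it across its 22 mm) on top of the C-shaped steel knockout tool, 221 mm above the foot's underside. Below: top arm 20 mm wide, 185 to 199 mm up; 14 mm spine centred at x = -80 mm; foot 10 mm thick, 54 wide, from x = -90 to +25 mm. The C opens along +x; z up.
- knockout_tip (a point): Top of the tool's knockout rod: upright rod, 10 mm diameter, flat tip, rising from a 20 mm wide barrel (27 mm high) on the foot exactly below the grip; tip 151 mm below the grip's centre, 70 mm above the foot's underside. The rod is sprung: it yields downward 0.4 mm per newton, up to 10 mm (about 4 mm while the loose bottom is being pushed). Axes as those of the grip.
- knockout: The same tool (0.33 kg, 244 mm high, standing on the counter); origin at the underside of its foot, right below rod and grip; x to the open mouth of the C, z up.
- spoon_cup: Bystander: steel cup of spoons, about 75 mm across and 159 mm high; origin at its underside.
- marker: Bystander: marker pen lying on the counter, 135 mm long, 16 mm thick; origin at its underside.
- counter_bell: Bystander: white domed counter bell, 74 mm across and 57 mm high; origin at its underside.
Not all that is in view belongs to the job. There is more than one size of the shortbread; the one meant has the size given above.

How it is judged:
On the way, in this order (a step that is already met when the one before it is completed fails the run):
1. the rod's tip has entered the hole in the plate from below (z of knockout_tip in the frame of stand above 0.1035 m and horizontal distance between knockout_tip and mould_rim below 0.016 m).
2. the rod has pushed the loose bottom up by at least 14 mm (value of joint loose_bottom above 0.014 m and z of knockout_tip in the frame of stand above 0.118 m and horizontal distance between knockout_tip and mould_rim below 0.016 m), for 0.1 s.
At the end, for the whole second after the job is handed in: Loose bottom at least 14 mm up; shortbread at rest on it, tilt < 0.12 rad, within 8 mm of the pocket's middle; knockout tool upright (tilt < 0.08 rad) and at rest on the counter, its rod at least 80 mm from the pocket's middle, not touching the stand (value of joint loose_bottom above 0.014 m and z of shortbread in the frame of mould_rim above -0.016 m and horizontal distance between shortbread and mould_rim below 0.008 m and angle between shortbread's own z axis and vertical below 0.12 rad and linear speed of each of shortbread, knockout below 0.02 m/s and height (world z) of knockout between -0.005 and 0.005 m and angle between knockout's own z axis and vertical below 0.08 rad and horizontal distance between knockout_tip and mould_rim above 0.08 m and contact force between knockout and stand below 0.1 N).
It fails at once if the knockout tool presses on the stand, its plate or its loose bottom with more than 25 N (contact force between knockout and stand above 25 N).
It fails at once if the tool, the fingers or the arm push the shortbread (contact force between any of knockout, the fingers, the arm and shortbread above 1 N).
It fails at once if the robot itself pushes the stand hard (contact force between any of the fingers, the arm and stand above 15 N).
It fails at once if a bystander (spoon cup, marker, bell) is moved more than 20 mm (distance of any of spoon_cup, marker, counter_bell from where it was at the start of the episode above 0.02 m).
It also fails if it takes over 61 s, if anything falls off the work surface, if the arm or the gripper's body presses on something with over 40 N, if the wrist force passes 120 N, or if a joint passes its speed limit or range.

## Working session

There is one attempt and no reset: what is moved stays moved. The work goes in short steps, Python scripts to look and compute and a tool call to move; the robot and the scene stay as the last step left them, time stands still between calls to the robot, and variables do not carry over. Pictures are saved under pics/ and viewed, at most 10 in all, crops included, and the job is handed in when it is done.

Besides the shell and the picture viewer there is one more tool, called after "Call:" as name([rows], argument=value, ...), one row to a line, values as JSON. jog_arm: Moves the arm, as the interface text tells. Its arguments: {"type":"object","properties":{"rows":{"type":"array","items":{"type":"array","items":{"type":"number"}}},"newtons":{"type":"number"}},"required":["rows"]}

```bash
mkdir -p pics; cat > h.py <<'E'
import numpy as np,cv2
from station import env,read_camera
def grab(n,f):
    c=read_camera(n); np.savez('pics/'+f+'.npz',**{k:np.array(c[k]) for k in('pixels','intrinsics','R','t')})
    cv2.imwrite('pics/'+f+'.png',c['pixels'][:,:,::-1]); return c
def load(f): return dict(np.load('pics/'+f+'.npz'))
def ray(c,u,v):
    d=c['R'].T@np.linalg.solve(c['intrinsics'],[u,v,1.]); o=-c['R'].T@c['t']; return o,d
def onz(c,u,v,z):
    o,d=ray(c,u,v); return o+d*(z-o[2])/d[2]
def proj(c,X):
    p=c['intrinsics']@(c['R']@np.array(X)+c['t']); return p[:2]/p[2]
E
python3 - <<'E'
from h import *
for n in('scene','side','wrist'):
    c=grab(n,n+'0'); print(n,-c['R'].T@c['t'],c['R'][2])
o=env.get_obs(); print({k:np.round(v,3) for k,v in o.items()})
E
```

```text
scene [-0.15073249 -0.95712411  0.71212777] [ 0.55399206  0.69328845 -0.4609164 ]
side [ 0.11478768 -0.88324398  1.1134884 ] [ 0.30974541  0.61548537 -0.72473136]
wrist [0.57454626 0.0708941  0.37400859] [-3.09155017e-04 -2.82565769e-01 -9.59247878e-01]
{'time': np.float64(0.15), 'joint_pos': array([-0.134,  0.151,  1.438,  0.   ,  1.554, -0.134]), 'joint_velocities': array([ 0.002, -0.003, -0.003,  0.001,  0.   , -0.002]), 'joint_torque': array([ 2.0000e-03, -7.1338e+01, -5.7104e+01, -0.0000e+00,  7.0000e-03,
       -0.0000e+00]), 'tcp_pos': array([0.575, 0.   , 0.239]), 'tool_rot': array([-0.   ,  0.707,  0.707, -0.   ]), 'ft_force': array([-0.494, -0.076,  0.093]), 'moment': array([ 0.047, -0.011,  0.003]), 'gripper_force': np.float64(0.0), 'width': np.float64(0.086)}
```

View pics/scene0.png

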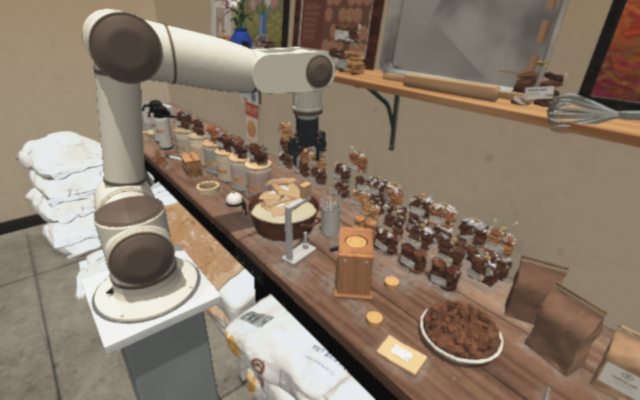

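View pics/side0.png

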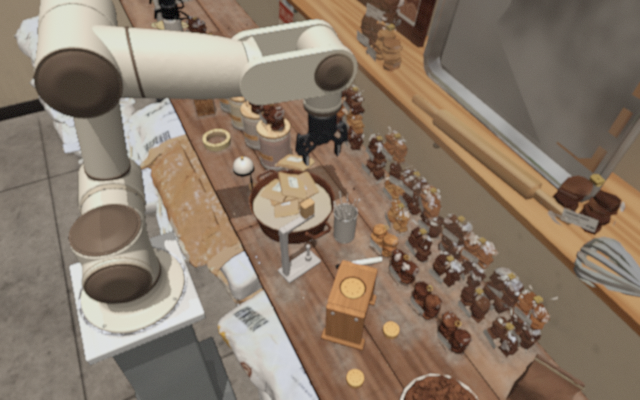

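```bash
python3 - <<'E'
import cv2
a=cv2.imread('pics/scene0.png')[185:305,260:400]; cv2.imwrite('pics/sc.png',cv2.resize(a,None,fx=5,fy=5,interpolation=cv2.INTER_CUBIC)[:, :])
a=cv2.imread('pics/side0.png')[200:350,265:405]; cv2.imwrite('pics/sd.png',cv2.resize(a,None,fx=4,fy=4,interpolation=cv2.INTER_CUBIC))
E
```

```text
(no output)
```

View pics/sc.png

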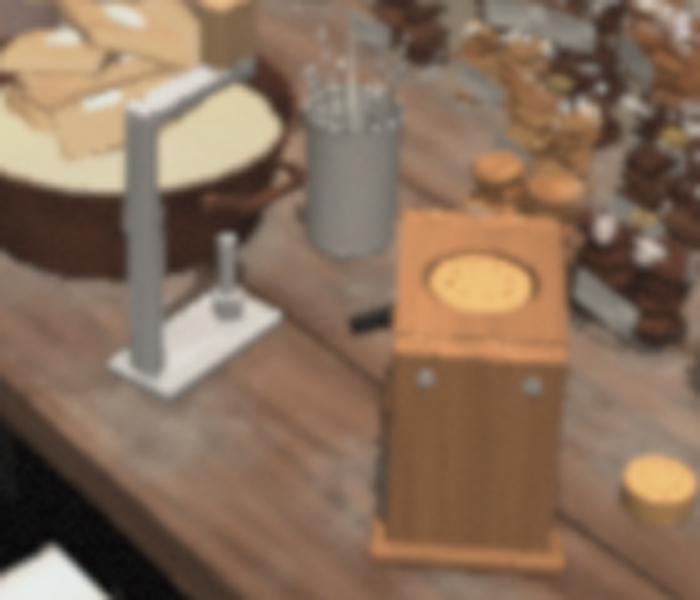

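View pics/sd.png

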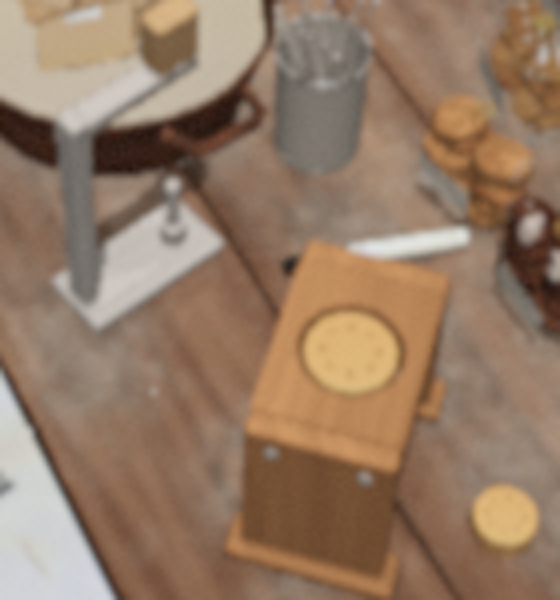

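```bash
cat > m.py <<'E'
from h import *
S=load('scene0');D=load('side0')
s=lambda x,y:(260+(x-2)/5,185+(y-2)/5)
d=lambda x,y:(265+(x-1.5)/4,200+(y-1.5)/4)
def show(t,f,pts,c,z):
    print(t,[np.round(onz(c,*f(*p),z)[:2],4).tolist() for p in pts])
show('foot side',d,[(52,282),(98,328),(224,243),(178,205)],D,.01)
show('foot scene',s,[(110,362),(168,395),(282,318),(222,290)],S,.01)
show('tip side',d,[(173,182)],D,.07); show('tip scene',s,[(227,235)],S,.07)
show('griptop side',d,[(168,5)],D,.244); show('griptop scene',s,[(228,0)],S,.244)
show('stand side',d,[(315,240),(450,278),(398,470),(247,425),(351,350)],D,.142)
show('stand scene',s,[(402,212),(557,220),(567,352),(392,345),(481,284)],S,.142)
show('pen side',d,[(285,268),(470,240)],D,.008)
show('cup side',d,[(318,150)],D,0.0);show('cup scene',s,[(350,250)],S,0.0)
show('dish rim?',d,[(262,85)],D,.05)
# masks
for n,c in(('S',S),('D',D)):
    h=cv2.cvtColor(c['pixels'],cv2.COLOR_RGB2HSV)
    p=(342,235)if n=='S'else (338,272)
    x0,y0=p; sub=h[y0:y0+35,x0:x0+32]
    m=cv2.inRange(sub,(14,90,190),(30,255,255))
    cs=max(cv2.findContours(m,0,1)[0],key=cv2.contourArea)
    (cx,cy),ax,an=cv2.fitEllipse(cs); print(n,cx+x0,cy+y0,ax,onz(c,cx+x0,cy+y0,.14))
E
python3 m.py
```

```text
foot side [[0.3744, -0.1273], [0.3874, -0.1768], [0.4979, -0.1507], [0.4835, -0.1053]]
foot scene [[0.3747, -0.1308], [0.3839, -0.1817], [0.4924, -0.159], [0.4808, -0.1081]]
tip side [[0.4692, -0.1279]]
tip scene [[0.468, -0.1311]]
griptop side [[0.4693, -0.1245]]
griptop scene [[0.4611, -0.142]]
stand side [[0.5045, -0.2618], [0.5653, -0.3247], [0.4683, -0.4261], [0.4046, -0.3615], [0.4843, -0.3434]]
stand scene [[0.4962, -0.266], [0.5626, -0.3281], [0.4707, -0.4245], [0.402, -0.3638], [0.4797, -0.3502]]
pen side [[0.5274, -0.1882], [0.6578, -0.2256]]
cup side [[0.604, -0.0982]]
cup scene [[0.593, -0.1104]]
dish rim? [[0.575, -0.0603]]
S 355.59563159942627 241.66961145401 (11.412782669067383, 20.049259185791016) [ 0.4805213 -0.3487491  0.14     ]
D 352.2041835784912 287.6573362350464 (19.070926666259766, 22.232091903686523) [ 0.48395579 -0.34343826  0.14      ]
```

Call:
jog_arm([
  [-0.02,-0.015,-0.03,0,100],
  [-0.025,-0.02,-0.02,0,100],
  [-0.03,-0.02,-0.015,0,100],
  [-0.03,-0.025,-0.005,0,100],
  [-0.025,-0.026,0,0,100],
  [0,0,0,7,100],
  [0,0,0,7,100],
  [0,0,0,7,100],
  [0,0,0,7,100],
  [0,0,0,7,100],
])

```text
time: 0.98
tcp_pos: [0.4689, -0.1301, 0.3092]
tool_rot: [-0.0, 0.888, 0.459, -0.0]
ft_force: [0.7, -0.7, 0.3]
width: 0.0854
gripper_force: 0.0
```

Call:
jog_arm([
  [0,0,0,7,100],
  [0,0,0,7,100],
  [0,0,0,7,100],
  [0,0,0,7,100],
  [0,0,0,7,100],
  [0,0,0,7,100],
  [0,0,0,0,100],
  [0,0,0,0,100],
  [0,0,0,0,100],
  [0,0,0,0,100],
])

```text
time: 1.82
tcp_pos: [0.469, -0.13, 0.3092]
tool_rot: [-0.0, 0.993, 0.115, -0.0]
ft_force: [1.0, -0.2, 0.4]
width: 0.0854
gripper_force: 0.0
```

```bash
python3 - <<'E'
from h import *
c=grab('wrist','wrist1'); print(-c['R'].T@c['t'],c['R'])
o=env.get_obs(); print({k:np.round(v,4) for k,v in o.items() if k in('tcp_pos','tool_rot','joint_pos','width','time')})
for X in([.4687,-.13,.244],[.4687,-.13,.07],[.4825,-.3455,.142]): print(proj(c,X))
E
```

```text
[ 0.53826317 -0.11434318  0.44445864] [[ 0.22785706 -0.97369373  0.00129829]
 [-0.93448968 -0.21830787  0.28119515]
 [-0.27351453 -0.06528554 -0.95964973]]
{'time': np.float64(1.8667), 'joint_pos': array([-0.4289, -0.0496,  1.5077,  0.    ,  1.6837,  0.9125]), 'tcp_pos': array([ 0.469 , -0.13  ,  0.3092]), 'tool_rot': array([-0.000e+00,  9.934e-01,  1.144e-01, -1.000e-04]), 'width': np.float64(0.0851)}
[311.88839249 218.97979521]
[312.30019402 166.08012148]
[540.49845053 218.25915356]
```

View pics/wrist1.png

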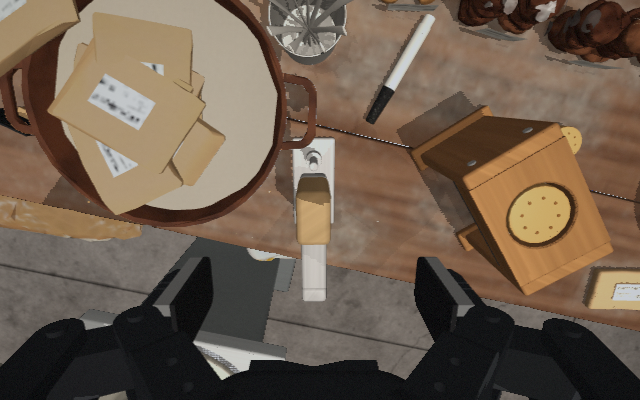

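```bash
python3 - <<'E'
from h import *
c=load('wrist1'); h=cv2.cvtColor(c['pixels'],cv2.COLOR_RGB2HSV)
m=cv2.inRange(h[170:260,495:590],(16,80,170),(32,255,255))
cs=max(cv2.findContours(m,0,1)[0],key=cv2.contourArea); (x,y),ax,an=cv2.fitEllipse(cs);print('bread',x+495,y+170,ax,onz(c,x+495,y+170,.14))
m=cv2.inRange(h[170:260,285:345],(10,70,120),(30,255,255))
cs=max(cv2.findContours(m,0,1)[0],key=cv2.contourArea);print('grip',cv2.boundingRect(cs),cv2.minAreaRect(cs))
for p in[(313.5,202),(313.5,243),(297.5,223),(330,223),(313.5,222.5)]: print('g',p,onz(c,*p,.244))
for p in[(294,198),(335,140),(314,299)]: print(onz(c,*p,.01))
P=[onz(c,*p,.142)[:2] for p in[(560,122),(612,247),(527,294),(464,180)]];print(P,np.mean(P,0))
for a,b in((0,1),(1,2),(2,3),(3,0)):
  e=P[b]-P[a];print(np.hypot(*e),np.degrees(np.arctan2(e[1],e[0])))
print('tip',onz(c,313.5,157,.07))
e=[onz(c,313.5,p,.199) for p in(250,290)];print(e)
E
python3 - <<'E'
import cv2
a=cv2.imread('pics/wrist1.png');b=cv2.resize(a[130:310,270:360],None,fx=3.3,fy=3.3,interpolation=2);d=cv2.resize(a[100:310,410:630],None,fx=2.2,fy=2.2,interpolation=2)
import numpy as np
o=np.zeros((600,790,3),'uint8');o[:b.shape[0],:b.shape[1]]=b;o[:d.shape[0],300:300+d.shape[1]]=d;cv2.imwrite('pics/w1c.png',o)
E
```

```text
bread 539.2472152709961 214.09839630126953 (51.6254768371582, 63.32719421386719) [ 0.48570497 -0.34420064  0.14      ]
grip (0, 23, 60, 67) ((29.5, 56.0), (66.0, 59.0), 90.0)
g (313.5, 202) [ 0.47959886 -0.12847072  0.244     ]
g (313.5, 243) [ 0.45328097 -0.13463424  0.244     ]
g (297.5, 223) [ 0.46409682 -0.12190821  0.244     ]
g (330, 223) [ 0.46868112 -0.14154051  0.244     ]
g (313.5, 222.5) [ 0.46667454 -0.13149753  0.244     ]
[ 0.41063358 -0.11872521  0.01      ]
[ 0.49630259 -0.1527024   0.01      ]
[ 0.26929385 -0.17891611  0.01      ]
[array([ 0.5680811 , -0.32595847]), array([ 0.470945  , -0.42411799]), array([ 0.40483833, -0.3651258 ]), array([ 0.50084687, -0.26322883])] [ 0.48617782 -0.34460777]
0.13809674341839628 -134.69975251470936
0.08860118874494578 138.25495901208166
0.14000225446258657 46.70426049377444
0.09195351864923622 -43.01490368279486
tip [ 0.47881744 -0.12899106  0.07      ]
[array([ 0.42846642, -0.14053293,  0.199     ]), array([ 0.39425798, -0.14854439,  0.199     ])]
```

View pics/w1c.png

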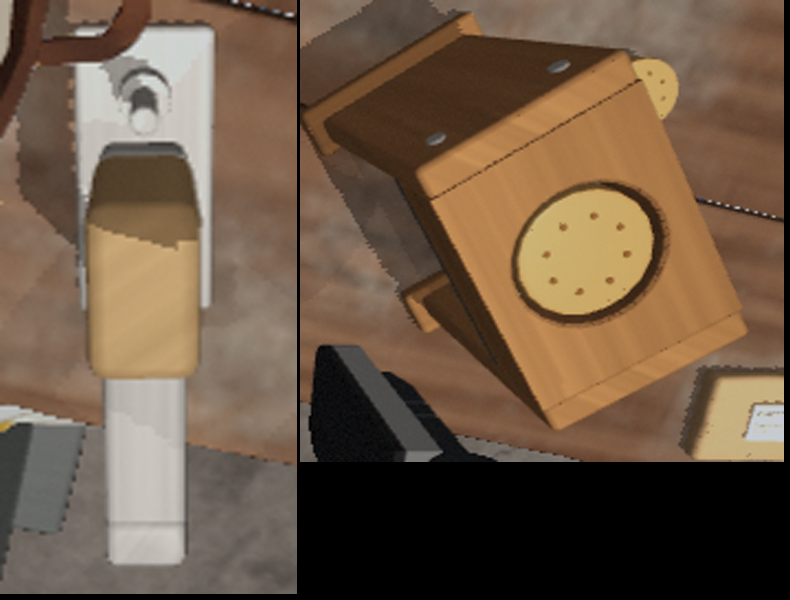

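Call:
jog_arm([
  [0,0.001,0.02,0,100],
  [0,0,0.03,0,100],
  [0,0,0.03,0,100],
  [0,0,0.015,0,100],
  [0,0,0,0,100],
  [0,0,0,0,10],
  [0,0,0,0,10],
  [0,0,0,0,10],
  [0,0,0,0,10],
  [0,0,0,0,10],
], newtons=80)

```text
time: 2.7
tcp_pos: [0.4694, -0.1311, 0.2151]
tool_rot: [0.0, 0.994, 0.113, 0.0]
ft_force: [-0.4, -0.3, 0.4]
width: 0.0258
gripper_force: 0.0
```

Call:
jog_arm([
  [0,0,0,0,10],
  [0,0,0,0,10],
  [0,0,0,0,10],
  [0,0,0,0,10],
  [0,0,0,0,10],
  [0,0,-0.003,0,10],
  [0,0,-0.01,0,10],
  [0,0,-0.012,0,10],
  [0,0,0,0,10],
  [0,0,0,0,10],
])

```text
time: 3.53
tcp_pos: [0.4695, -0.1312, 0.2402]
tool_rot: [0.0, 0.994, 0.113, 0.001]
ft_force: [-0.8, 0.0, -3.2]
width: 0.0211
gripper_force: 78.5
```

Call:
jog_arm([
  [-0.015,0.011,0,0,10],
  [-0.025,0.019,0,0,10],
  [-0.03,0.022,0,0,10],
  [-0.025,0.019,0,0,10],
  [-0.02,0.015,0,0,10],
  [0,0,0,5,10],
  [0,0,0,7,10],
  [0,0,0,7,10],
  [0,0,0,7,10],
  [0,0,0,7,10],
], newtons=100)

```text
time: 4.37
tcp_pos: [0.3763, -0.2406, 0.2389]
tool_rot: [-0.0, 0.984, -0.177, -0.0]
ft_force: [-0.1, -0.7, -3.0]
width: 0.0207
gripper_force: 99.0
```

Call:
jog_arm([
  [0,0,0,7,10],
  [0,0,0,7,10],
  [0,0,0,7,10],
  [0,0,0,3,10],
  [0,0,0,0,10],
  [0,0,0,0,10],
  [0,0,0,0,10],
  [0,0,0,0,10],
  [0,0,0,0,10],
  [0,0,0,0,10],
])

```text
time: 5.2
tcp_pos: [0.3765, -0.2407, 0.2393]
tool_rot: [0.0, 0.927, -0.374, -0.0]
ft_force: [-0.0, -0.7, -2.2]
width: 0.0209
gripper_force: 98.9
```

```bash
python3 - <<'E'
from h import *
for n in('wrist','side','scene'): c=grab(n,n+'2')
o=env.get_obs(); print({k:np.round(v,4) for k,v in o.items() if k in('tcp_pos','tool_rot','joint_pos','width','ft_force')})
E
```

```text
{'joint_pos': array([-7.4150e-01, -1.2110e-01,  1.7128e+00, -1.0000e-04,  1.5500e+00,
        1.5970e+00]), 'tcp_pos': array([ 0.3765, -0.2406,  0.2393]), 'tool_rot': array([ 0.000e+00,  9.272e-01, -3.745e-01, -1.000e-04]), 'ft_force': array([ 0.2492,  1.036 , -3.2381]), 'width': np.float64(0.0211)}
```

View pics/wrist2.png

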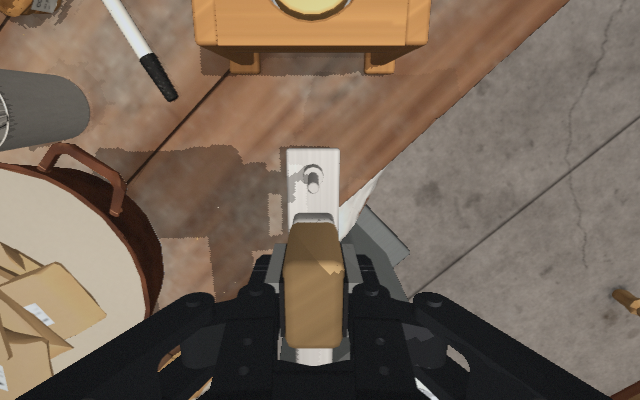

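```bash
python3 - <<'E'
import cv2,numpy as np
a=cv2.imread('pics/wrist2.png');b=cv2.resize(a[0:90,185:440],None,fx=3,fy=3,interpolation=2);d=cv2.resize(a[140:230,260:370],None,fx=3.5,fy=3.5,interpolation=2)
o=np.zeros((590,770,3),'uint8');o[:b.shape[0],:b.shape[1]]=b;o[270:270+d.shape[0],:d.shape[1]]=d;cv2.imwrite('pics/w2c.png',o)
E
```

```text
(no output)
```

View pics/w2c.png

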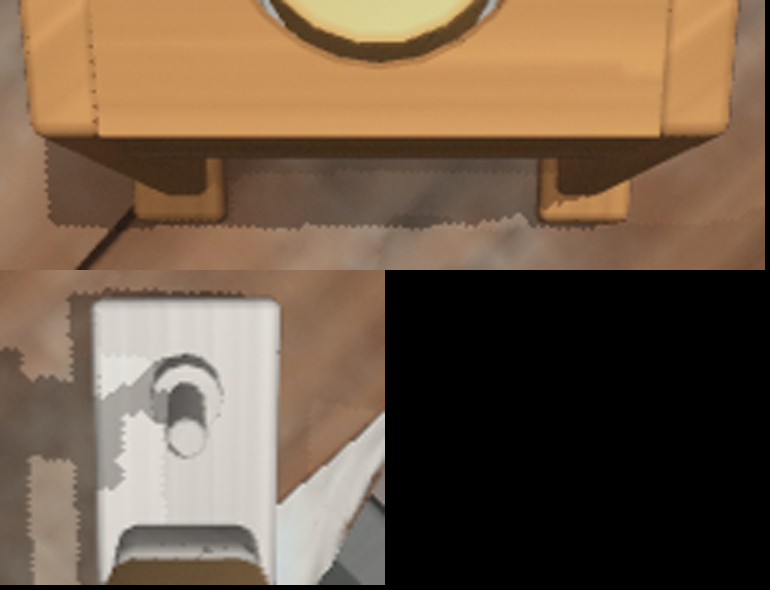

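```bash
python3 - <<'E'
from h import *
c=load('wrist2'); a=np.radians(-43.98); X=np.array([np.cos(a),np.sin(a)]);Y=np.array([-X[1],X[0]]);T=np.array([.3765,-.2406])
def f(n,u,v,z):
    p=onz(c,u,v,z)[:2]-T; print(n,np.round([p@X*1e3,p@Y*1e3],1))
f('L',196,45.3,.142);f('R',427.3,45.3,.142);f('rim',311,21.3,.142)
f('rimL',185+262/3,0,.142);f('rimR',185+500/3,0,.142)
f('tip',313.4,188.6,.0943)
f('footL',286.5,148.6,.0343);f('footR',340,148.6,.0343)
f('legfootL',185+135/3,72.5,.01);f('legfootR',185+628/3,72.5,.01);f('iL',185+226/3,72.5,.01);f('iR',185+539/3,72.5,.01)
E
```

```text
L [104.   72.2]
R [104.  -71.9]
rim [117.5   0.6]
rimL [129.1  23.8]
rimR [129.1 -24. ]
tip [-0.5 -1. ]
footL [24.8 25.6]
footR [ 24.8 -27.3]
legfootL [97.3 82.2]
legfootR [ 97.3 -81.7]
iL [97.3 51.9]
iR [ 97.3 -52.1]
```

Call:
jog_arm([
  [0,0,0.009,0,10],
  [0,-0.001,0,0,10],
  [0.02,0,0,0,10],
  [0.03,0,0,0,10],
  [0.035,0,0,0,10],
  [0.035,0,0,0,10],
  [0.02,0,0,0,10],
  [0.01,0,0,0,10],
  [0,0,0,0,10],
  [0,0,0,0,10],
])

```text
time: 6.18
tcp_pos: [0.4848, -0.3438, 0.2296]
tool_rot: [-0.0, 0.927, -0.375, -0.001]
ft_force: [-0.9, 0.3, -3.8]
width: 0.021
gripper_force: 98.9
```

```bash
cat > st.py <<'E'
from h import *
o=env.get_obs(); a=np.radians(-43.98); X=np.array([np.cos(a),np.sin(a)]);Y=np.array([-X[1],X[0]])
p=(o['tcp_pos'][:2]-[.3765,-.2406]); F=o['ft_force']
q=o['tool_rot']; print('t',o['time'],'tip stand xy mm',np.round([p@X*1e3-150.5,p@Y*1e3-1.0],2),'tipz',round(o['tcp_pos'][2]*1e3-145,2),'F stand',np.round([F[:2]@X,F[:2]@Y,F[2]],1),'yaw',np.degrees(2*np.arctan2(q[2],q[1])),'w',o['width'])
E
python3 st.py
```

```text
t 6.1833 tip stand xy mm [-0.91 -0.03] tipz 84.59 F stand [-0.9 -0.4 -3.8] yaw -43.993846307278474 w 0.020992450941346632
```

Call:
jog_arm([
  [0.001,0,-0.006,0,10],
  [0,0,-0.006,0,10],
  [0,0,-0.001,0,10],
  [0,0,-0.001,0,10],
  [0,0,-0.001,0,10],
  [0,0,-0.001,0,10],
  [0,0,-0.001,0,10],
  [0,0,0,0,10],
  [0,0,0,0,10],
  [0,0,0,0,10],
])

```text
time: 7.02
tcp_pos: [0.4858, -0.3448, 0.247]
tool_rot: [-0.0, 0.927, -0.375, -0.0]
ft_force: [-0.5, -0.2, -8.0]
width: 0.0207
gripper_force: 98.3
```

```bash
python3 st.py
```

```text
t 7.0167 tip stand xy mm [ 0.45 -0.08] tipz 101.95 F stand [-0.2 -0.5 -8. ] yaw -43.99943346288708 w 0.02074378953948736
```

Call:
jog_arm([
  [0,0,0.002,0,10],
  [0,0,0.001,0,10],
  [0,-0.0015,0,0,10],
  [0,-0.0015,0,0,10],
  [0,0,-0.001,0,10],
  [0,0,-0.001,0,10],
  [0,0,-0.001,0,10],
  [0,0,0,0,10],
  [0,0,0,0,10],
  [0,0,0,0,10],
])

```text
time: 7.85
tcp_pos: [0.4879, -0.3426, 0.2471]
tool_rot: [-0.0, 0.927, -0.375, -0.0]
ft_force: [1.0, 0.5, -7.0]
width: 0.0211
gripper_force: 98.3
```

Call:
jog_arm([
  [0,0,0.002,0,10],
  [0,0,0.001,0,10],
  [0,-0.0015,0,0,10],
  [0,-0.0015,0,0,10],
  [0,0,-0.001,0,10],
  [0,0,-0.001,0,10],
  [0,0,-0.001,0,10],
  [0,0,0,0,10],
  [0,0,0,0,10],
  [0,0,0,0,10],
])

```text
time: 8.68
tcp_pos: [0.4899, -0.3405, 0.2473]
tool_rot: [0.0, 0.927, -0.375, -0.0]
ft_force: [0.0, 0.7, -2.6]
width: 0.0209
gripper_force: 98.9
```

Call:
jog_arm([
  [0,0,0.002,0,10],
  [0,0,0.001,0,10],
  [0,-0.001,0,0,10],
  [0,0,-0.001,0,10],
  [0,0,-0.001,0,10],
  [0,0,-0.001,0,10],
  [0,0,-0.001,0,10],
  [0,0,-0.002,0,10],
  [0,0,0,0,10],
  [0,0,0,0,10],
])

```text
time: 9.52
tcp_pos: [0.4907, -0.3398, 0.2504]
tool_rot: [0.0, 0.927, -0.375, 0.0]
ft_force: [-0.2, 0.1, -3.0]
width: 0.021
gripper_force: 99.0
```

```bash
python3 st.py
```

```text
t 9.5167 tip stand xy mm [0.6  6.89] tipz 105.43 F stand [-0.2 -0.1 -3. ] yaw -44.000077558114626 w 0.02101370355800378
```

Call:
jog_arm([
  [0,0,-0.001,0,10],
  [0,0,-0.001,0,10],
  [0,0,-0.001,0,10],
  [0,0,-0.001,0,10],
  [0,0,-0.001,0,10],
  [0,0,-0.001,0,10],
  [0,0,-0.001,0,10],
  [0,0,-0.001,0,10],
  [0,0,-0.001,0,10],
  [0,0,-0.001,0,10],
])

```text
time: 10.35
tcp_pos: [0.4906, -0.3397, 0.26]
tool_rot: [-0.0, 0.927, -0.375, -0.0]
ft_force: [0.9, -0.6, -12.7]
width: 0.0211
gripper_force: 98.2
```

```bash
python3 st.py
```

```text
t 10.35 tip stand xy mm [0.46 6.89] tipz 115.04 F stand [  1.1   0.1 -12.7] yaw -44.0022186792211 w 0.021123768968835173
```

Call:
jog_arm([
  [0,0,-0.001,0,10],
  [0,0,-0.0015,0,10],
  [0,0,-0.0015,0,10],
  [0,0,-0.0015,0,10],
  [0,0,-0.0015,0,10],
  [0,0,-0.0015,0,10],
  [0,0,-0.0015,0,10],
  [0,0,-0.0015,0,10],
  [0,0,0,0,10],
  [0,0,0,0,10],
])

```text
time: 11.18
tcp_pos: [0.4907, -0.3398, 0.2719]
tool_rot: [0.0, 0.927, -0.375, 0.0]
ft_force: [-0.6, 0.5, -10.3]
width: 0.0211
gripper_force: 98.1
```

```bash
python3 st.py
```

```text
t 11.1833 tip stand xy mm [0.56 6.89] tipz 126.91 F stand [ -0.8  -0.1 -10.3] yaw -44.00073384815358 w 0.021129879607671515
```

Call:
jog_arm([
  [0,0,-0.001,0,10],
  [0,0,-0.001,0,10],
  [0,0,-0.001,0,10],
  [0,0,-0.001,0,10],
  [0,0,-0.0003,0,10],
  [0,0,0,0,10],
  [0,0,0,0,10],
  [0,0,0,0,10],
  [0,0,0,0,10],
  [0,0,0,0,10],
])

```text
time: 12.02
tcp_pos: [0.4907, -0.3398, 0.2761]
tool_rot: [0.0, 0.927, -0.375, -0.0]
ft_force: [-0.0, 0.1, -11.6]
width: 0.0206
gripper_force: 98.1
```

```bash
python3 st.py; python3 - <<'E'
from h import *
c=grab('side','side3')
a=cv2.resize(c['pixels'][200:340,280:420,::-1],None,fx=4,fy=4,interpolation=2);cv2.imwrite('pics/s3.png',a)
E
```

```text
t 12.0167 tip stand xy mm [0.55 6.91] tipz 131.06 F stand [ -0.1   0.1 -11.6] yaw -44.00063970351427 w 0.020607111717089444
```

View pics/s3.png

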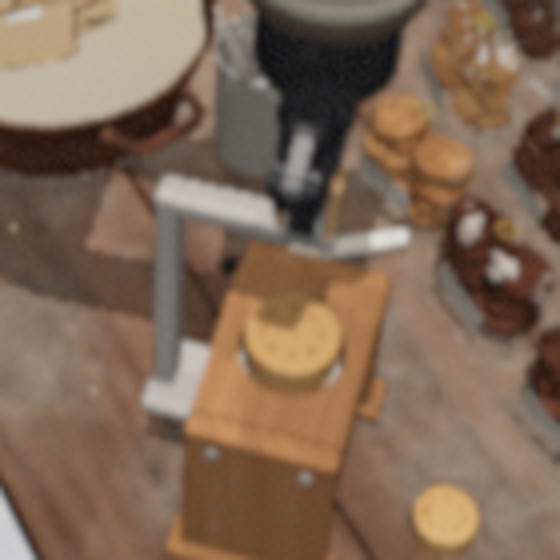

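Call:
jog_arm([
  [0,0,0.002,0,10],
  [0,0,0.004,0,10],
  [0,0,0.006,0,10],
  [0,0,0.006,0,10],
  [0,0,0.007,0,10],
  [0,0,0.007,0,10],
  [0,0,0.007,0,10],
  [0,0,0.005,0,10],
  [0,0,0.002,0,10],
  [0,0,0,0,10],
])

```text
time: 12.9
tcp_pos: [0.4906, -0.3397, 0.2295]
tool_rot: [-0.0, 0.927, -0.375, -0.0]
ft_force: [0.0, 0.6, -3.1]
width: 0.0204
gripper_force: 98.7
```

```bash
python3 st.py
```

```text
t 12.9 tip stand xy mm [0.39 6.89] tipz 84.48 F stand [-0.4  0.5 -3.1] yaw -43.99957259285795 w 0.020431670411744787
```

Call:
jog_arm([
  [-0.01,0.003,0,0,10],
  [-0.02,0.003,0,0,10],
  [-0.03,0,0,0,10],
  [-0.035,0,0,0,10],
  [-0.035,0,0,0,10],
  [-0.02,0,0,0,10],
  [0,0,-0.01,0,10],
  [0,0,0,-6,10],
  [0,0,0,-7,10],
  [0,0,0,-7,10],
])

```text
time: 13.73
tcp_pos: [0.3789, -0.2402, 0.241]
tool_rot: [0.0, 0.979, -0.205, 0.001]
ft_force: [1.3, 0.4, -2.3]
width: 0.0208
gripper_force: 98.9
```

Call:
jog_arm([
  [0,0,0,-7,10],
  [0,0,0,-7,10],
  [0,0,0,-7,10],
  [0,0,0,-7,10],
  [0,0,0,-7,10],
  [0,0,0,-2,10],
  [0,0,0,0,10],
  [0,0,0,0,10],
  [0,0,0,0,10],
  [0,0,0,0,10],
])

```text
time: 14.57
tcp_pos: [0.3787, -0.24, 0.2402]
tool_rot: [0.0, 0.994, 0.113, 0.0]
ft_force: [0.4, 0.4, -3.0]
width: 0.021
gripper_force: 99.0
```

Call:
jog_arm([
  [0.015,-0.011,0,0,10],
  [0.025,-0.019,0,0,10],
  [0.03,-0.023,0,0,10],
  [0.025,-0.019,0,0,10],
  [0.018,-0.014,0,0,10],
  [0,0,0.006,0,10],
  [0,0,0.008,0,10],
  [0,0,0.006,0,10],
  [0,0,0.003,0,10],
  [0,0,0,0,10],
])

```text
time: 15.4
tcp_pos: [0.4686, -0.1313, 0.2162]
tool_rot: [-0.0, 0.994, 0.112, -0.001]
ft_force: [-0.8, 0.1, -2.8]
width: 0.0208
gripper_force: 99.0
```

Call:
jog_arm([
  [0,0,0.001,0,10],
  [0,0,0.0005,0,10],
  [0,0,0.0005,0,10],
  [0,0,0,0,10],
  [0,0,0,0,10],
  [0,0,0,0,10],
  [0,0,0,0,10],
  [0,0,0,0,10],
  [0,0,0,0,10],
  [0,0,0,0,10],
])

```text
time: 16.23
tcp_pos: [0.4694, -0.1307, 0.2152]
tool_rot: [0.0, 0.994, 0.113, 0.0]
ft_force: [0.3, -0.2, -1.0]
width: 0.0209
gripper_force: 99.2
```

Foot on the counter (weight coming off). Release, rise, check.

Call:
jog_arm([
  [0,0,0,0,40],
  [0,0,0,0,60],
  [0,0,0,0,80],
  [0,0,0,0,100],
  [0,0,0,0,100],
  [0,0,0,0,100],
  [0,0,0,0,100],
  [0,0,0,0,100],
  [0,0,0,0,100],
  [0,0,0,0,100],
])

```text
time: 17.07
tcp_pos: [0.4693, -0.1307, 0.2151]
tool_rot: [-0.0, 0.994, 0.113, -0.0]
ft_force: [0.7, -0.7, 0.6]
width: 0.0855
gripper_force: 0.0
```

Call:
jog_arm([
  [0,0,-0.01,0,100],
  [0,0,-0.02,0,100],
  [0,0,-0.03,0,100],
  [0,0,-0.03,0,100],
  [0,0,-0.01,0,100],
  [0,0,0,0,100],
  [0,0,0,0,100],
  [0,0,0,0,100],
  [0,0,0,0,100],
  [0,0,0,0,100],
])

```text
time: 17.9
tcp_pos: [0.4692, -0.1306, 0.3142]
tool_rot: [-0.0, 0.994, 0.113, -0.001]
ft_force: [0.1, -0.0, 1.1]
width: 0.0852
gripper_force: 0.0
```

```bash
python3 - <<'E'
from h import *
c=grab('wrist','wrist4')
E
```

```text
(no output)
```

View pics/wrist4.png

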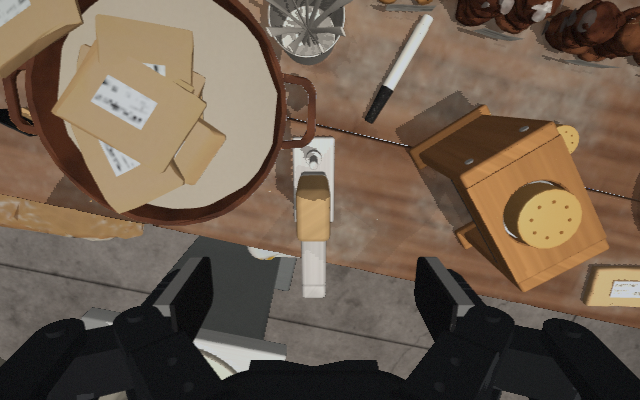

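The picture shows the tool standing upright at its old place (grip at about 313,215). The shortbread is raised above the rim (about 550,214) and level, and the pen and cup haven't moved.

```bash
python3 -c "
from station import env
print(env.finish_job())"
```

```text
the job is handed in; nothing more can be done
None
```

The job is handed in (no verdict came back): the rod found the hole about 7 mm to the +y side, the shortbread stands an estimated 17 mm above the rim and looks level, and the tool is back upright on the counter, clear of the stand.

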